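Set the notebook and cards out over the riser's edge for pick-up

ROBOT

A 7-joint arm with a two-finger parallel gripper is mounted at the origin on a cart in front of the work surface, level with it; the furniture and walls round the work are solid. World frame = base frame: x ahead of the robot, y to its left, z up, the work surface at z = 0. Lengths are in m, angles in rad, forces in N, time in s.
With the tool pointing down it reaches from about 0.4 to 0.85 m from the base axis. Payload 10.4 kg.
Tool frame: the origin (TCP) lies on the centre line of the jaws, within the pads' length; the fingertips stand 14 mm ahead of it and the grasp point (between the pads) lies 5 mm behind it (tip_reach is the z of the fingertips in the tool frame, in m); z points along the fingers, x is the direction in which the jaws open and shut, and the axes are right-handed (so a half turn about z gives the same grasp; the last joint's range is limited). The gripper opens to 87 mm and grips with 3 to 60 N. Pads are 19 mm wide; open, the fingers measure 117 mm over their backs; the gripper's body (75 mm by 190 mm) begins 51 mm behind the grasp point.
Start: joints at [-0.023, 0.332, -0.065, 1.46, 0.022, 1.35, -0.088], TCP at [0.625, 0, 0.216] pointing down, gripper open.
Joint ranges: [-2.6, 2.6], [-0.5, 2.12], [-1.47, 1.34], [0.16, 2.42], [-1.27, 4.41], [0.06, 2.06], [-2.6, 2.6]. Speed limits (rad/s): [2.22, 2.22, 2.79, 2.79, 3.14, 3.14, 3.14].

INTERFACE

Orientations are given as a unit quaternion [x, y, z, w].
In Python, from bench import * gives the robot as it stands.
- The arm moves only by the tool carry_out, never from a script. Its argument "rows" is a list of rows, each a list of 5 numbers: the closure, from -1 (fully open) to 1 (shut), so that 0 is half open, then the shift along the tool's x, y, z in units of 30 mm (1.0 is 30 mm), then the turn about the tool's z in units of 5 degrees (1.0 is 5 degrees). In form: [[jaw, x, y, z, turn], ...]. A call has 1 to 20 rows; each row shifts and turns the pose as measured when the row begins, along the tool's axes as they then stand; what a row does not reach is not made up. A row lasts 1/12 s, in which the tool goes at most 41.7 mm and 7.16 degrees, less where a joint would pass 70% of its speed; a pose out of reach is approached as far as the arm can. A call is refused whole if a number of a shift passes 1 or a number of a turn 1, either way. A call with a gripper value outside its range is refused whole. The fingers move at their own pace and stop on an object; "force" is the grip in N (left out, the last holds). Time passes only in rows, so rows that do not move let the fingers close. It gives the time, the measured TCP pose, the force and the opening at its end, in the units of the state.
- read_state(): the state, without advancing time (a new reading comes with each control period).
- camera(name): name is "scene" or "side" or "wrist"; returns the picture (384x512x3 uint8, blue, green, red); there is no depth.
- camera_info(name): a dict with "fx", "fy", "cx", "cy" (pixels), "dist_coeffs" ([k1, k2, p1, p2, k3] as OpenCV has them; the pictures are not rectified), "extrinsics" (4x4, takes a point from camera to world coordinates); the wrist camera has in their place "tool_from_camera" (4x4, takes a point from camera to tool coordinates, whose origin is the TCP and whose axes are the tool frame's). Camera axes: x right, y down, z forward; pixel columns grow to the right and rows downward; lengths in m; the calibration is good to about 2 mm. A picture is of the moment at which its call begins: read the wrist's pose just before it. camera_info takes no time and is no camera call.
- close_job(): hands the job in, once; it reports no verdict.
Trained networks look in the newest picture that a camera, given by its name, has taken for a name from the list of things; names that differ only in an ending like _2 or _b are one class to them, and where a whole thing is asked for, a point or a joint stands for the part that bears it (a point fixed in the world has none). Each returns a list of dicts, best first, with "conf" (0 to 1); they miss things now and then, are a little off and sometimes report something else, mostly with a low value. They report only what shows in the picture. A call takes as long as a camera call. They do not tell look-alikes from the thing itself.
- recognise(query, camera): "box" ([centre column, centre row, width, height] in pixels, round what is visible of it).
- silhouettes(query, camera): "mask" (384x512 bool, what is visible of it) and "box" ([centre column, centre row, width, height] in pixels, round what is visible of it).
- pinpoint(query, camera): "xy" ([column, row] in pixels: a listed point, or the origin of a listed thing).
The state is a dict: "time": time; "joint_positions": joint angles; "joint_vel": joint speeds; "joint_torque": joint torques, N m; "ee_pos": TCP position; "eef_rot": TCP orientation; "ft_force": force on the tool from outside, world axes, zero at the start; "torque": the same for the moment, N m; "width": finger opening in m.
Only numpy, scipy, OpenCV 4.12 (cv2) and the standard library are available. Lean on these libraries where they do the work, as an engineer would, in place of code of your own. Each camera call takes 0.05 s, during which the arm holds its last target. There are 200 camera calls.

TASK

On the counter stands a low wooden riser with a pocket notebook and a pile of cards lying on it. Without picking anything up, push each of the two with the fingers toward the robot until its front side hangs about 2 cm out over the riser's front edge and lies square with that edge, so that customers can easily take hold of them. Leave the pencil sharpener that stands between them where it is, and finish clear of everything.

Things in the scene. Friction and masses are not known exactly. Their poses are not given: they have to be found in the camera images.
- riser: Fixed low riser (display step) in brown wood, 200 deep (x) x 440 wide (y) x 45 mm high, a board on inset feet; its place and yaw vary. Origin at the centre of its underside; x points to its back, away from the robot, y to its left, z up; the top is flat, without rims. Nothing tall stands on it; display racks begin a few cm behind it, and a payment screen on a stand is on the counter to its left.
- riser_edge (a point): Middle of the riser's front top edge (the long edge that faces the robot), at the height of its top; axes as the riser's: x points from the edge back over the riser, y along the edge.
- notebook_center (a point): Centre (half-way up) of the thin red pocket notebook lying flat on the riser, closed and rigid, 90 (x) x 140 (y) x 12 mm, about 0.11 kg; axes along its sides: x roughly to the riser's back, y along its long sides, z up. It starts wholly on the riser, up to 13 degrees askew to the riser's edge, its front side 10 to 65 mm behind that edge, on the riser's left or right half.
- notebook_front (a point): Middle of the notebook's front side (the long side nearer the robot), 45 mm in front of its centre, half-way up; same axes. A 2 cm overhang means that this point lies at x = -20 mm in the frame of riser_edge.
- cards_center (a point): Centre (half-way up) of the thin pile of off-white cards lying flat on the riser beside the notebook, one rigid block with slightly uneven sides, 67 (x) x 104 (y) x 11 mm, about 0.06 kg; axes along its sides: x roughly to the riser's back, y along its long sides, z up. It starts up to 13 degrees askew on the half that the notebook leaves free, and would tip off at 33 mm of overhang.
- cards_front (a point): Middle of the front side of the pile of cards (the long side nearer the robot), 34 mm in front of its centre, half-way up; same axes. A 2 cm overhang means that this point lies at x = -20 mm in the frame of riser_edge.
- pencil_sharpener: Small grey metal pencil sharpener, 27x25x13 mm, loose on the riser near its front edge, between the notebook and the cards; to be left alone. Origin at the centre of its underside.
There are look-alikes about, which are no part of the job. Of the things that look like the part that bears cards_center, the largest one is meant.

How it is judged:
At the end, for the whole second after the job is handed in: The middle of the front side of the notebook and that of the pile of cards each hang 12 to 28 mm out over the riser's front edge; both are square with the edge to within 0.17 rad (10 degrees), and lie flat on the riser; the sharpener is within 15 mm of where it was (x of notebook_front in the frame of riser_edge between -0.028 and -0.012 m and angle between the y axis of each of notebook_center, cards_center and the y axis of riser_edge, either way round below 0.17 rad and angle between each of notebook_center, cards_center's own z axis and vertical below 0.04 rad and height (world z) of notebook_center between 0.048 and 0.054 m and x of cards_front in the frame of riser_edge between -0.028 and -0.012 m and height (world z) of cards_center between 0.0475 and 0.0535 m and distance of pencil_sharpener from where it was at the start of the episode below 0.015 m); the robot touches nothing.
It fails at once if the notebook or the pile of cards is lifted off the riser by 15 mm or more (height (world z) of any of notebook_center, cards_center above 0.066 m).
It fails at once if the notebook or the pile of cards is tipped by more than 0.2 rad (angle between any of notebook_center, cards_center's own z axis and vertical above 0.2 rad).
It fails at once if the notebook or the pile of cards falls off the riser (height (world z) of any of notebook_center, cards_center below 0.035 m).
It fails at once if the pencil sharpener is moved by 15 mm or more (distance of pencil_sharpener from where it was at the start of the episode above 0.015 m).
It also fails if it takes over 48 s, if anything falls off the work surface, if the arm or the gripper's body presses on something with over 40 N, if the wrist force passes 120 N, or if a joint passes its speed limit or range.

## Working session

There is one attempt and no reset: what is moved stays moved. The work goes in short steps, Python scripts to look and compute and a tool call to move; the robot and the scene stay as the last step left them, time stands still between calls to the robot, and variables do not carry over. Pictures are saved under pics/ and viewed, about 8 in all and at most 12, crops included, and the job is handed in when it is done.

Besides the shell and the picture viewer there is one more tool, called after "Emit:" by a JSON object that holds its "method" and its "body", one argument or row to a line. carry_out: Moves the arm, as the interface text tells. Its arguments: {"type":"object","properties":{"rows":{"type":"array","items":{"type":"array","items":{"type":"number"}}},"force":{"type":"number"}},"required":["rows"]}

```bash
mkdir -p pics; cat > h.py <<'E'
from bench import *
import numpy as np, cv2
from scipy.spatial.transform import Rotation as R
def ext(cam,s=None):
    i=camera_info(cam)
    if 'extrinsics' in i: T=np.array(i['extrinsics'])
    else:
        s=s or read_state(); W=np.eye(4); W[:3,:3]=R.from_quat(s['eef_rot']).as_matrix(); W[:3,3]=s['ee_pos']; T=W@np.array(i['tool_from_camera'])
    K=np.array([[i['fx'],0,i['cx']],[0,i['fy'],i['cy']],[0,0,1]]); return T,K,np.array(i['dist_coeffs'],float)
def towld(px,z,cam,E=None):
    T,K,d=E or ext(cam)
    p=cv2.undistortPoints(np.array(px,float).reshape(-1,1,2),K,d).reshape(-1,2)
    r=np.c_[p,np.ones(len(p))]@T[:3,:3].T; o=T[:3,3]
    return o+r*((z-o[2])/r[:,2])[:,None]
def rect(mask,z,cam,E=None):
    c=max(cv2.findContours(mask.astype(np.uint8),cv2.RETR_EXTERNAL,cv2.CHAIN_APPROX_NONE)[0],key=cv2.contourArea)
    w=towld(c.reshape(-1,2),z,cam,E)[:,:2]
    return cv2.boxPoints(cv2.minAreaRect((w*1000).astype(np.float32)))
E
python3 - <<'E'
from h import *
print(read_state())
ims=[]
for c in ['scene','side','wrist']:
    E=ext(c); im=camera(c); ims.append(im); print(c,E[0].round(3).tolist())
    for q,z in [('notebook_center',.057),('cards_center',.056),('riser',.045),('pencil_sharpener',.058)]:
        for r in silhouettes(q,c)[:3]:
            print(q,round(r['conf'],2),np.round(r['box']),rect(r['mask'],z,c,E).round().tolist())
cv2.imwrite('pics/a.png',np.vstack([np.hstack(ims[:2]),np.hstack([ims[2],ims[2]*0])])[:, :] if 0 else cv2.resize(np.vstack([np.hstack(ims[:2]),np.hstack([ims[2],ims[2]*0])]),(800,600)))
E
```

```text
{'time': 0.0, 'joint_positions': array([-0.02259821,  0.33289771, -0.06468023,  1.4609815 ,  0.02157388,
        1.34991536, -0.0884826 ]), 'joint_vel': array([ 6.01816662e-04,  3.20493068e-04, -2.38924290e-03,  1.98556789e-05,
        2.51025349e-04, -6.88393432e-04,  9.69061433e-04]), 'joint_torque': array([-1.20520472e-04, -6.23245955e+01,  2.44190963e-02, -3.89891267e+01,
       -6.13984605e-02,  3.97891912e-02,  1.87085252e-04]), 'ee_pos': array([ 6.24576144e-01, -1.21528212e-05,  2.14918589e-01]), 'eef_rot': array([ 9.99999716e-01,  6.50866197e-06, -7.53373129e-04,  2.63220964e-05]), 'ft_force': array([ 0.45096578, -0.50471255, -1.09857397]), 'torque': array([ 0.01947224, -0.0155606 , -0.01648092]), 'width': 0.08704368282020013}
scene [[-0.598, -0.633, 0.491, -0.209], [-0.801, 0.46, -0.382, 0.587], [0.016, -0.622, -0.783, 1.195], [0.0, 0.0, 0.0, 1.0]]
notebook_center 0.85 [270. 164.  46.  37.] [[473.0, -20.0], [510.0, -163.0], [601.0, -139.0], [564.0, 3.0]]
cards_center 0.75 [218. 206.  40.  33.] [[446.0, 184.0], [481.0, 80.0], [547.0, 102.0], [513.0, 206.0]]
cards_center 0.53 
[... 1207 characters left out ...]
 6.] [[463.0, 10.0], [471.0, -1.0], [492.0, 13.0], [484.0, 24.0]]
wrist [[1.0, 0.0, 0.001, 0.624], [0.0, -0.969, -0.246, 0.068], [0.001, 0.246, -0.969, 0.384], [0.0, 0.0, 0.0, 1.0]]
notebook_center 0.79 [197. 243.  93. 111.] [[483.0, -24.0], [500.0, -93.0], [590.0, -71.0], [573.0, -2.0]]
cards_center 0.97 [154.  66.  81. 107.] [[456.0, 177.0], [490.0, 81.0], [553.0, 103.0], [519.0, 199.0]]
cards_center 0.72 [198. 242.  91. 109.] [[482.0, -25.0], [500.0, -95.0], [590.0, -71.0], [572.0, -1.0]]
riser 0.87 [190. 149. 210. 295.] [[423.0, 217.0], [467.0, -102.0], [666.0, -75.0], [622.0, 244.0]]
pencil_sharpener 0.55 [145. 167.  21.  21.] [[470.0, 22.0], [479.0, 11.0], [501.0, 28.0], [492.0, 40.0]]
```

View pics/a.png

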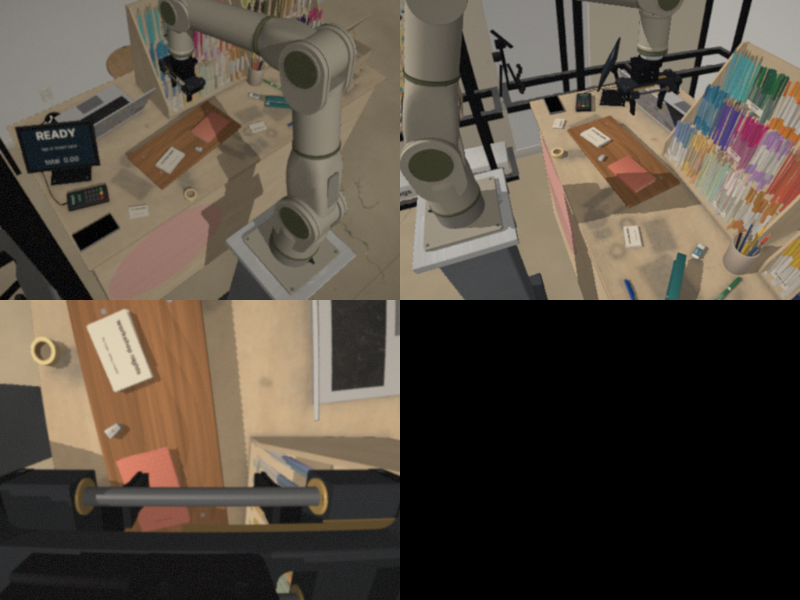

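Emit:
{"method": "carry_out", "body": {
  "rows": [
    [-0.2,0,0,-1,-1],
    [-0.2,0,0,-1,-1],
    [-0.2,0,0,0,-1],
    [-0.2,0,0,0,-1],
    [-0.2,0,0,0,-1],
    [-0.2,0,0,0,-1],
    [-0.2,0,0,0,-1],
    [-0.2,0,0,0,-1],
    [-0.2,0,0,0,-1],
    [-0.2,0,0,0,-1],
    [-0.2,0,0,0,-1],
    [-0.2,0,0,0,-1],
    [-0.2,0,0,0,-1],
    [-0.2,0,0,0,-1],
    [-0.2,0,0,0,-1],
    [-0.2,0,0,0,-1],
    [-0.2,0,0,0,-1],
    [-0.2,0,0,0,-1],
    [-0.2,0,0,0,-1],
    [-0.2,0,0,0,-1]
  ]
}}

```text
time: 2.42
ee_pos: [0.6248, -0.0002, 0.2792]
eef_rot: [0.61, 0.792, 0.0, 0.0]
ft_force: [0.5, -0.2, -1.0]
width: 0.0523
```

Emit:
{"method": "carry_out", "body": {
  "rows": [
    [-0.2,1,0,0,0],
    [-0.2,0.3,0,0,0],
    [-0.2,0,0,0,0],
    [-0.2,0,0,0,0]
  ]
}}

```text
time: 2.75
ee_pos: [0.6147, 0.0375, 0.2791]
eef_rot: [0.608, 0.794, -0.0, 0.0]
ft_force: [0.2, 0.1, -0.6]
width: 0.0521
```

```bash
cat > look.py <<'E'
from h import *
import sys
s=read_state(); E=ext('wrist',s); im=camera('wrist')
m=R.from_quat(s['eef_rot']).as_matrix()
print(s['time'],s['ee_pos'].round(4),'toolx yaw-90',np.degrees(np.arctan2(m[1,0],m[0,0])).round(2)-90,'width',s['width'],s['ft_force'].round(1))
for q,z in [('notebook_center',.057),('cards_center',.056),('riser',.045),('pencil_sharpener',.058)]:
    for r in silhouettes(q,'wrist')[:2]:
        print(q,round(r['conf'],2),np.round(r['box']),rect(r['mask'],z,'wrist',E).round().tolist())
cv2.imwrite(sys.argv[1],im)
E
python3 look.py pics/b.png
```

```text
2.75 [0.6147 0.0375 0.2791] toolx yaw-90 15.069999999999993 width 0.05209359779049624 [ 0.2  0.1 -0.6]
notebook_center 0.62 [186. 106. 100.  69.] [[482.0, -27.0], [517.0, -163.0], [605.0, -140.0], [570.0, -5.0]]
cards_center 0.93 [89. 22. 52. 41.] [[440.0, -261.0], [476.0, -274.0], [497.0, -216.0], [461.0, -203.0]]
cards_center 0.91 [346. 121.  69.  50.] [[456.0, 176.0], [491.0, 80.0], [554.0, 103.0], [519.0, 199.0]]
riser 0.63 [271. 126. 304. 170.] [[419.0, 235.0], [480.0, -198.0], [677.0, -170.0], [616.0, 263.0]]
riser 0.41 [186. 106. 101.  67.] [[481.0, -29.0], [516.0, -168.0], [607.0, -145.0], [571.0, -6.0]]
pencil_sharpener 0.77 [272.  82.  14.  25.] [[468.0, 22.0], [477.0, 9.0], [499.0, 24.0], [490.0, 37.0]]
```

View pics/b.png

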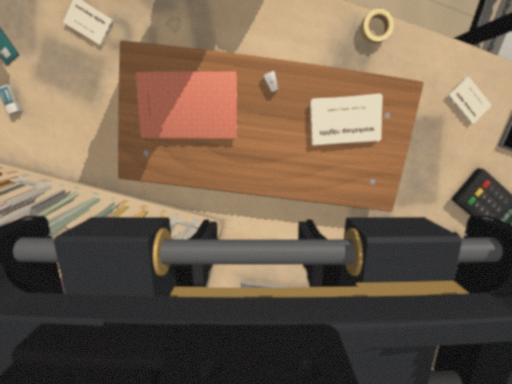

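Emit:
{"method": "carry_out", "body": {
  "rows": [
    [-0.2,0,0,0,0.7],
    [-0.2,0,0,0,0.7],
    [-0.2,0,0,0,0],
    [-0.2,-0.95,-0.1,0,0],
    [-0.2,-0.95,-0.1,0,0],
    [-0.2,-0.95,-0.1,0,0],
    [-0.2,-0.8,-0.13,0,0],
    [-0.2,0,0,0,0],
    [-0.2,0,0,1,0],
    [-0.2,0,0,1,0],
    [-0.2,0,0,1,0],
    [-0.2,0,0,1,0],
    [-0.2,0,0,1,0],
    [-0.2,0,0,0.9,0],
    [-0.2,0,0,0,0],
    [-0.2,0,0,0,0]
  ]
}}

```text
time: 4.33
ee_pos: [0.6191, -0.0854, 0.0972]
eef_rot: [0.652, 0.758, 0.001, 0.003]
ft_force: [-0.1, 0.2, 0.6]
width: 0.052
```

```bash
cat >> look.py <<'E'
o=np.array([449.5,18.5]);a=np.radians(8.0);M=np.array([[np.cos(a),np.sin(a)],[-np.sin(a),np.cos(a)]])
print('TCP in riser mm',(M@(s['ee_pos'][:2]*1000-o)).round(1))
E
python3 look.py pics/c.png
```

```text
4.3333 [ 0.6191 -0.0854  0.0972] toolx yaw-90 8.590000000000003 width 0.05203264757376321 [-0.1  0.2  0.6]
notebook_center 0.91 [270. 118. 192. 137.] [[482.0, -28.0], [517.0, -164.0], [605.0, -141.0], [570.0, -6.0]]
cards_center 0.93 [76. 18. 84. 30.] [[478.0, -209.0], [483.0, -269.0], [504.0, -267.0], [499.0, -208.0]]
cards_center 0.7 [499. 125.  22.  84.] [[485.0, 93.0], [493.0, 73.0], [553.0, 95.0], [545.0, 116.0]]
riser 0.73 [324. 125. 375. 226.] [[435.0, 127.0], [480.0, -199.0], [660.0, -174.0], [615.0, 152.0]]
pencil_sharpener 0.56 [423.  57.  35.  45.] [[469.0, 20.0], [480.0, 2.0], [502.0, 17.0], [490.0, 34.0]]
TCP in riser mm [ 153.5 -126.5]
```

View pics/c.png

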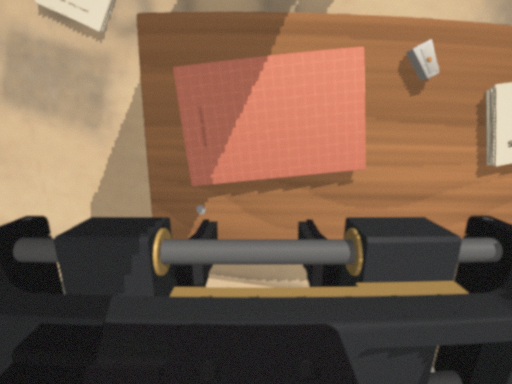

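Emit:
{"method": "carry_out", "body": {
  "rows": [
    [-0.2,0.4,0,0.3,0.12],
    [-0.2,0,0,0.5,0],
    [-0.2,0,0,0.3,0],
    [-0.2,0,0,0,0],
    [-0.2,0,0,0,0]
  ]
}}

```text
time: 5.0
ee_pos: [0.6234, -0.0741, 0.0725]
eef_rot: [0.657, 0.754, 0.005, 0.01]
ft_force: [-0.1, -0.1, -0.4]
width: 0.0524
```

```bash
python3 look.py pics/d.png
```

```text
5.0 [ 0.6234 -0.0741  0.0725] toolx yaw-90 7.900000000000006 width 0.05235196546982342 [-0.1 -0.1 -0.4]
notebook_center 0.61 [255. 104. 226. 166.] [[482.0, -28.0], [517.0, -163.0], [605.0, -141.0], [570.0, -5.0]]
cards_center 0.95 [56.  7. 48. 15.] [[492.0, -206.0], [494.0, -235.0], [503.0, -234.0], [501.0, -205.0]]
cards_center 0.63 [507. 117.   9.  96.] [[492.0, 79.0], [494.0, 72.0], [552.0, 94.0], [550.0, 101.0]]
riser 0.94 [307. 118. 409. 237.] [[440.0, 108.0], [488.0, -198.0], [656.0, -172.0], [609.0, 134.0]]
pencil_sharpener 0.95 [429.  36.  38.  47.] [[470.0, 19.0], [481.0, 3.0], [501.0, 17.0], [490.0, 33.0]]
TCP in riser mm [ 159.3 -115.9]
```

```bash
python3 -c "
from h import *
s=read_state();print(s['joint_positions'].round(3),s['joint_vel'].round(3),s['joint_torque'].round(1),s['ft_force'],s['torque'])"
```

```text
[ 0.227  0.446 -0.233  1.626  0.119  1.062  1.668] [-0.001  0.002  0.002  0.004 -0.001 -0.001 -0.001] [ -0.  -65.4  -2.8 -35.2   0.1  -0.    0. ] [-0.11288254  0.37654918  0.18095603] [0.11310559 0.00773423 0.06099162]
```

```bash
python3 -c "
from h import *
cv2.imwrite('pics/e.png',np.hstack([cv2.resize(camera('scene')[60:260,150:400],(400,320),interpolation=2),cv2.resize(camera('side')[0:300,200:512],(400,320),interpolation=2)]))"
```

```text
(no output)
```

View pics/e.png

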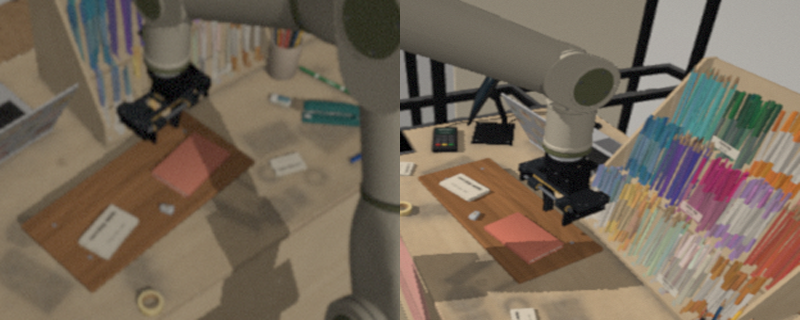

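Emit:
{"method": "carry_out", "body": {
  "rows": [
    [-0.2,0,0,-0.7,0],
    [-0.2,0,-0.3,0,-0.65],
    [-0.2,0,-0.3,0,-0.65],
    [-0.2,0,0,0,0],
    [-0.2,0,0,0,0]
  ]
}}

```text
time: 5.77
ee_pos: [0.6048, -0.077, 0.0942]
eef_rot: [0.612, 0.791, 0.005, 0.01]
ft_force: [0.2, 0.3, -0.9]
width: 0.052
```

```bash
cat >> look.py <<'E'
print(s['eef_rot'].round(4),'toolz',m[:,2].round(4), s['joint_torque'].round(1))
E
python3 look.py pics/f.png | tail -3
```

```text
pencil_sharpener 0.55 [423.  94.  34.  40.] [[468.0, 19.0], [480.0, 3.0], [501.0, 18.0], [489.0, 34.0]]
TCP in riser mm [ 140.5 -116.2]
[0.6119 0.7909 0.0046 0.0099] toolz [ 0.0213 -0.0048 -0.9998] [  0.3 -62.6  -2.7 -35.5   0.1  -0.    0.4]
```

Emit:
{"method": "carry_out", "body": {
  "rows": [
    [-0.2,0,0,0.4,0],
    [-0.2,0,0,0.35,0],
    [-0.2,0,0,0.2,0],
    [-0.2,0,0,0,0]
  ]
}}

```text
time: 6.35
ee_pos: [0.6057, -0.0764, 0.0613]
eef_rot: [0.612, 0.791, 0.004, 0.009]
ft_force: [-0.6, 0.5, -0.9]
width: 0.0521
```

```bash
python3 look.py pics/f.png
```

```text
6.35 [ 0.6057 -0.0764  0.0613] toolx yaw-90 14.549999999999997 width 0.05208845118346526 [-0.6  0.5 -0.9]
cards_center 0.57 [510. 194.   3.  37.] [[522.0, 82.0], [524.0, 79.0], [550.0, 93.0], [548.0, 97.0]]
cards_center 0.49 [76.  5. 30. 10.] [[492.0, -208.0], [495.0, -224.0], [501.0, -223.0], [497.0, -207.0]]
riser 0.67 [313. 144. 398. 288.] [[422.0, 82.0], [488.0, -208.0], [642.0, -173.0], [575.0, 118.0]]
pencil_sharpener 0.92 [450.  86.  38.  46.] [[468.0, 18.0], [481.0, 1.0], [502.0, 16.0], [489.0, 33.0]]
TCP in riser mm [ 141.4 -115.8]
[0.6118 0.7909 0.0044 0.0092] toolz [ 0.0198 -0.0043 -0.9998] [ -0.1 -64.2  -3.1 -35.3   0.1  -0.4  -0. ]
```

View pics/f.png

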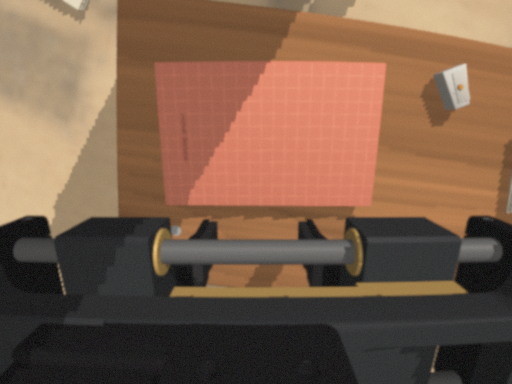

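Emit:
{"method": "carry_out", "body": {
  "rows": [
    [-0.2,0,-0.22,0,0.16],
    [-0.2,0,-0.22,0,0.16],
    [-0.2,0,-0.22,0,0.16],
    [-0.2,0,-0.22,0,0.16],
    [-0.2,0,-0.22,0,0.16],
    [-0.2,0,-0.22,0,0.16],
    [-0.2,0,-0.22,0,0.16],
    [-0.2,0,-0.22,0,0.16],
    [-0.2,0,0,0,0]
  ]
}}

```text
time: 7.35
ee_pos: [0.5497, -0.0889, 0.0645]
eef_rot: [0.66, 0.751, 0.006, 0.011]
ft_force: [0.3, -0.0, 0.9]
width: 0.052
```

```bash
python3 look.py pics/g.png
```

```text
7.35 [ 0.5497 -0.0889  0.0645] toolx yaw-90 7.349999999999994 width 0.05199307377388219 [ 0.3 -0.   0.9]
notebook_center 0.89 [262. 213. 210. 136.] [[481.0, -28.0], [515.0, -163.0], [579.0, -147.0], [545.0, -12.0]]
cards_center 0.82 [504. 200.  14.  49.] [[486.0, 82.0], [491.0, 71.0], [527.0, 86.0], [523.0, 97.0]]
cards_center 0.69 [51. 70. 90. 79.] [[438.0, -253.0], [470.0, -264.0], [487.0, -212.0], [454.0, -201.0]]
riser 0.62 [311. 194. 401. 183.] [[440.0, 86.0], [479.0, -198.0], [576.0, -184.0], [537.0, 100.0]]
pencil_sharpener 0.88 [430. 152.  36.  44.] [[466.0, 17.0], [476.0, 2.0], [499.0, 17.0], [489.0, 33.0]]
TCP in riser mm [  84.3 -120.3]
[0.6602 0.7509 0.0064 0.0115] toolz [ 0.0257 -0.0055 -0.9997] [ -0.2 -56.1  -2.2 -33.9  -0.   -0.2  -0.2]
```

View pics/g.png

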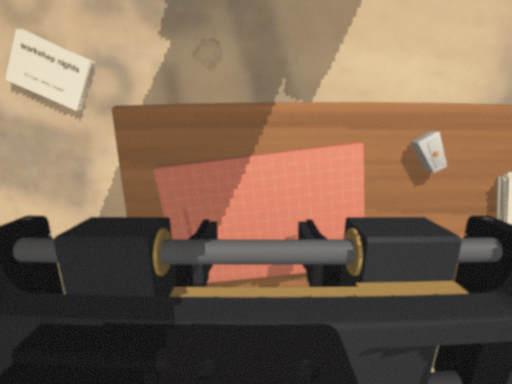

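```bash
python3 - <<'E'
from h import *
import bench
print([n for n in dir(bench) if not n.startswith('__')][:40])
try: print(bench.tip_reach)
except Exception as e: print(e)
s=read_state();T,K,d=ext('wrist',s)
Wt=np.eye(4);Wt[:3,:3]=R.from_quat(s['eef_rot']).as_matrix();Wt[:3,3]=s['ee_pos'];C=np.linalg.inv(T)@Wt
for p in [[.026,-.0095,.014],[-.026,-.0095,.014],[.026,-.0095,-.02],[.041,-.0095,.014]]:
    q=C@np.array(p+[1]); print(p,cv2.projectPoints(q[:3].reshape(1,3),np.zeros(3),np.zeros(3),K,d)[0].ravel().round())
print(towld([[260,283]],.057,'wrist',(T,K,d)))
c=camera('side');a=camera('scene')
T,K,d=ext('side');
def pr(p,c):
    T,K,d=ext(c);q=np.linalg.inv(T)@np.r_[p,1];return cv2.projectPoints(q[:3].reshape(1,3),np.zeros(3),np.zeros(3),K,d)[0].ravel().round()
tip=Wt@np.array([0,0,.014,1]);print(pr(tip[:3],'side'),pr(tip[:3],'scene'))
x,y=map(int,pr(tip[:3],'side'));u,v=map(int,pr(tip[:3],'scene'))
cv2.imwrite('pics/h.png',np.hstack([cv2.resize(c[y-40:y+40,x-50:x+50],(400,320),interpolation=2),cv2.resize(a[v-40:v+40,u-50:u+50],(400,320),interpolation=2)]))
E
```

```text
['PlanningError', 'camera', 'camera_info', 'close_job', 'pinpoint', 'read_state', 'recognise', 'silhouettes', 'tip_reach']
0.014
[0.026, -0.0095, 0.014] [292. 213.]
[-0.026, -0.0095, 0.014] [220. 213.]
[0.026, -0.0095, -0.02] [300. 230.]
[0.041, -0.0095, 0.014] [313. 213.]
[[ 0.59523057 -0.07972603  0.057     ]]
[299. 221.] [267. 160.]
```

View pics/h.png

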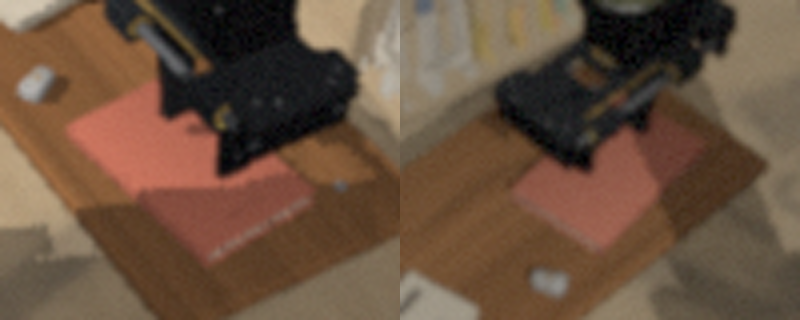

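Emit:
{"method": "carry_out", "body": {
  "rows": [
    [-0.2,0,0,-0.8,0],
    [-0.2,0,0.9,0,-0.6],
    [-0.2,0,0.9,0,-0.6],
    [-0.2,0,0,0,-0.15],
    [-0.2,0,0,0,0],
    [-0.2,0,0,0,0]
  ]
}}

```text
time: 8.2
ee_pos: [0.6065, -0.0792, 0.0905]
eef_rot: [0.612, 0.791, 0.006, 0.012]
ft_force: [-0.6, 0.3, -0.3]
width: 0.0524
```

```bash
python3 look.py pics/i.png
```

```text
8.2 [ 0.6065 -0.0792  0.0905] toolx yaw-90 14.519999999999996 width 0.05239249824115385 [-0.6  0.3 -0.3]
notebook_center 0.64 [273. 132. 196. 127.] [[482.0, -28.0], [516.0, -164.0], [604.0, -142.0], [570.0, -6.0]]
cards_center 0.6 [93. 11. 51. 22.] [[482.0, -210.0], [489.0, -244.0], [502.0, -241.0], [495.0, -207.0]]
riser 0.9 [326. 142. 373. 264.] [[433.0, 124.0], [481.0, -199.0], [654.0, -173.0], [606.0, 150.0]]
pencil_sharpener 0.65 [430.  90.  32.  42.] [[468.0, 19.0], [480.0, 3.0], [500.0, 18.0], [489.0, 34.0]]
TCP in riser mm [ 141.9 -118.6]
[0.6119 0.7908 0.0061 0.0117] toolz [ 0.0261 -0.0047 -0.9996] [  0.  -61.7  -2.8 -36.    0.1  -0.1   0.1]
```

Good place. Descend carefully until the tips meet the board.

Emit:
{"method": "carry_out", "body": {
  "rows": [
    [-0.2,0,0,0.4,0],
    [-0.2,0,0,0.4,0],
    [-0.2,0,0,0.1,0],
    [-0.2,0,0,0,0]
  ]
}}

```text
time: 8.78
ee_pos: [0.6055, -0.0805, 0.0607]
eef_rot: [0.613, 0.79, 0.006, 0.012]
ft_force: [1.4, 0.4, 0.1]
width: 0.0523
```

Emit:
{"method": "carry_out", "body": {
  "rows": [
    [-0.2,0,0,0.1,0],
    [-0.2,0,0,0,0]
  ]
}}

```text
time: 8.95
ee_pos: [0.6049, -0.0805, 0.0563]
eef_rot: [0.613, 0.79, 0.005, 0.011]
ft_force: [-0.2, 0.0, -0.2]
width: 0.0519
```

Emit:
{"method": "carry_out", "body": {
  "rows": [
    [-0.2,0,0,0.1,0],
    [-0.2,0,0,0,0]
  ]
}}

```text
time: 9.12
ee_pos: [0.605, -0.0805, 0.0531]
eef_rot: [0.613, 0.79, 0.005, 0.011]
ft_force: [0.7, -0.7, -1.2]
width: 0.0523
```

Emit:
{"method": "carry_out", "body": {
  "rows": [
    [-0.2,0,0,0.07,0],
    [-0.2,0,0,0,0]
  ]
}}

```text
time: 9.28
ee_pos: [0.6053, -0.0805, 0.0511]
eef_rot: [0.613, 0.79, 0.005, 0.011]
ft_force: [0.1, -0.4, 0.9]
width: 0.052
```

Emit:
{"method": "carry_out", "body": {
  "rows": [
    [-0.2,0,0,0.07,0],
    [-0.2,0,0,0,0]
  ]
}}

```text
time: 9.45
ee_pos: [0.6056, -0.0805, 0.0491]
eef_rot: [0.613, 0.79, 0.005, 0.012]
ft_force: [-0.7, 0.3, 0.3]
width: 0.0522
```

```bash
cat > sidev.py <<'E'
from h import *
import sys
s=read_state()
def pr(p,c):
    T,K,d=ext(c);q=np.linalg.inv(T)@np.r_[p,1];return cv2.projectPoints(q[:3].reshape(1,3),np.zeros(3),np.zeros(3),K,d)[0].ravel()
m=R.from_quat(s['eef_rot']).as_matrix(); o=[]
for c in ['side','scene']:
    im=camera(c); u,v=map(int,pr(s['ee_pos'],c)); k=im[v-40:v+40,u-50:u+50]; k=cv2.resize(k,(400,320),interpolation=2)
    for sx in (-1,1):
        p=pr(s['ee_pos']+m@np.array([sx*(s['width']/2+.007),-.0095,.014]),c); q=((p-[u-50,v-40])*4+2).astype(int); cv2.circle(k,tuple(map(int,q)),3,(0,255,0),1)
    o.append(k)
cv2.imwrite(sys.argv[1],np.hstack(o))
E
python3 sidev.py pics/j.png
```

```text
(no output)
```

View pics/j.png

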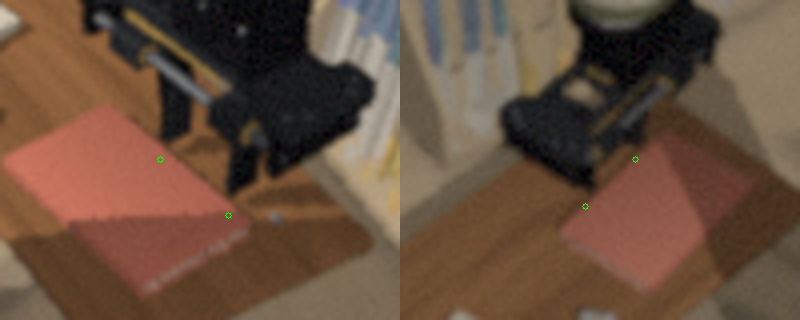

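Emit:
{"method": "carry_out", "body": {
  "rows": [
    [-0.2,0,0,0.07,0],
    [-0.2,0,0,0,0]
  ]
}}

```text
time: 9.72
ee_pos: [0.6061, -0.0805, 0.0475]
eef_rot: [0.613, 0.79, 0.006, 0.012]
ft_force: [-0.9, -0.2, -0.6]
width: 0.0522
```

Emit:
{"method": "carry_out", "body": {
  "rows": [
    [-0.2,0,0,0.07,0],
    [-0.2,0,0,0,0]
  ]
}}

```text
time: 9.88
ee_pos: [0.6062, -0.0806, 0.0453]
eef_rot: [0.613, 0.79, 0.006, 0.012]
ft_force: [-0.3, -0.0, -0.5]
width: 0.0521
```

Emit:
{"method": "carry_out", "body": {
  "rows": [
    [-0.2,0,-0.2,0,0.1],
    [-0.2,0,-0.2,0,0.1],
    [-0.2,0,-0.2,0,0.1],
    [-0.2,0,0,0,0]
  ]
}}

```text
time: 10.22
ee_pos: [0.5875, -0.0852, 0.0449]
eef_rot: [0.624, 0.781, 0.006, 0.012]
ft_force: [-1.0, -0.7, -0.1]
width: 0.0523
```

```bash
python3 look.py pics/k.png
```

```text
10.2167 [ 0.5875 -0.0852  0.0449] toolx yaw-90 12.75 width 0.052306661612431984 [-1.  -0.7 -0.1]
notebook_center 0.91 [277. 143. 253. 158.] [[470.0, -28.0], [500.0, -164.0], [588.0, -144.0], [558.0, -9.0]]
cards_center 0.92 [45. 19. 90. 36.] [[475.0, -203.0], [482.0, -253.0], [500.0, -250.0], [493.0, -200.0]]
riser 0.86 [308. 154. 407. 267.] [[437.0, 70.0], [481.0, -200.0], [598.0, -181.0], [553.0, 89.0]]
pencil_sharpener 0.93 [468. 111.  37.  50.] [[467.0, 17.0], [480.0, 1.0], [500.0, 17.0], [488.0, 33.0]]
TCP in riser mm [ 122.2 -121.9]
[0.6241 0.7812 0.0062 0.0123] toolz [ 0.027  -0.0056 -0.9996] [ -0.3 -61.8  -3.  -33.6   0.   -0.2  -0.1]
```

Emit:
{"method": "carry_out", "body": {
  "rows": [
    [-0.2,0,-0.2,0,0.16],
    [-0.2,0,-0.2,0,0.16],
    [-0.2,0,-0.2,0,0.16],
    [-0.2,0,-0.2,0,0.16],
    [-0.2,0,-0.2,0,0.14],
    [-0.2,0,-0.1,0,0.1],
    [-0.2,0,0,0,0]
  ]
}}

```text
time: 11.05
ee_pos: [0.5539, -0.0913, 0.0445]
eef_rot: [0.656, 0.754, 0.008, 0.013]
ft_force: [1.1, -0.3, -0.2]
width: 0.0525
```

```bash
python3 look.py pics/l.png
```

```text
11.05 [ 0.5539 -0.0913  0.0445] toolx yaw-90 7.959999999999994 width 0.052479218541007906 [ 1.1 -0.3 -0.2]
notebook_center 0.86 [276. 144. 256. 159.] [[442.0, -26.0], [461.0, -164.0], [549.0, -151.0], [530.0, -13.0]]
cards_center 0.9 [43. 59. 85. 87.] [[440.0, -248.0], [472.0, -258.0], [488.0, -209.0], [456.0, -198.0]]
cards_center 0.71 [453. 151.  40.  49.] [[464.0, 17.0], [477.0, 2.0], [499.0, 21.0], [486.0, 36.0]]
riser 0.71 [305. 191. 411. 190.] [[440.0, 70.0], [455.0, -20.0], [547.0, -5.0], [532.0, 86.0]]
pencil_sharpener 0.77 [453. 150.  42.  45.] [[466.0, 16.0], [477.0, 1.0], [498.0, 17.0], [488.0, 32.0]]
TCP in riser mm [  88.1 -123.2]
[0.6562 0.7544 0.0078 0.0129] toolz [ 0.0297 -0.0051 -0.9995] [  0.2 -56.7  -1.9 -32.4   0.1   0.1  -0.1]
```

View pics/l.png

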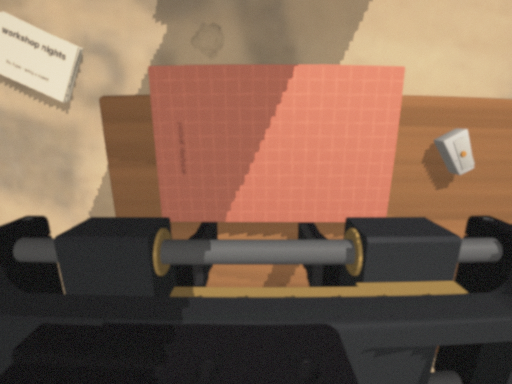

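```bash
cat > ov.py <<'E'
from h import *
import sys,json
# args: riser edge pixel pts, object front pts, z
e,f,z=json.loads(sys.argv[1])
E=ext('wrist'); a=towld(e,.045,'wrist',E)*1000; b=towld(f,z,'wrist',E)*1000
t=a[-1]-a[0]; t=t[:2]/np.linalg.norm(t[:2]); n=np.array([-t[1],t[0]])*1
if n[0]<0:n=-n
g=b[-1]-b[0]
print('edge',a.round(1).tolist(),'yaw',np.degrees(np.arctan2(-t[0],t[1])) if t[1]>0 else np.degrees(np.arctan2(t[0],-t[1])),'obj x',[float((p[:2]-a[0][:2])@n) for p in b])
E
python3 ov.py "[[[104,96],[130,96],[450,96.5],[508,97]],[[152,66],[277,66],[403,67]],0.057]"
```

```text
edge [[480.5, -193.4, 45.0], [478.6, -177.4, 45.0], [451.2, 12.0, 45.0], [444.8, 49.5, 45.0]] yaw 8.378217921029949 obj x [-13.544831798297022, -12.543180080745287, -12.668619713590722]
```

Emit:
{"method": "carry_out", "body": {
  "rows": [
    [-0.2,0,-0.12,0,0],
    [-0.2,0,-0.11,0,0],
    [-0.2,0,0,0,0]
  ]
}}

```text
time: 11.55
ee_pos: [0.5481, -0.0916, 0.0441]
eef_rot: [0.655, 0.755, 0.008, 0.013]
ft_force: [-0.2, -0.3, 0.8]
width: 0.0519
```

```bash
python3 look.py pics/m.png; python3 - <<'E'
import cv2
im=cv2.imread('pics/m.png')
# front rows: transition along columns
hsv=cv2.cvtColor(im,cv2.COLOR_BGR2HSV)
for c in (110,130,200,277,350,420,450,500): print(c,[tuple(map(int,im[r,c])) for r in range(45,125,8)])
E
```

```text
11.55 [ 0.5481 -0.0916  0.0441] toolx yaw-90 8.090000000000003 width 0.051912103426786864 [-0.2 -0.3  0.8]
notebook_center 0.78 [276. 143. 257. 162.] [[435.0, -27.0], [455.0, -164.0], [544.0, -152.0], [525.0, -14.0]]
cards_center 0.83 [42. 66. 83. 88.] [[439.0, -248.0], [470.0, -258.0], [486.0, -209.0], [454.0, -199.0]]
cards_center 0.2 [277. 143. 258. 158.] [[435.0, -26.0], [454.0, -164.0], [544.0, -152.0], [525.0, -13.0]]
riser 0.83 [306. 196. 412. 182.] [[441.0, 73.0], [454.0, -19.0], [539.0, -7.0], [526.0, 85.0]]
pencil_sharpener 0.93 [451. 159.  40.  47.] [[465.0, 17.0], [476.0, 0.0], [499.0, 16.0], [488.0, 33.0]]
TCP in riser mm [  82.3 -122.8]
[0.6553 0.7552 0.0083 0.013 ] toolz [ 0.0304 -0.0045 -0.9995] [ -0.  -55.9  -2.1 -32.8   0.   -0.1   0. ]
110 [(136, 173, 199), (133, 164, 189), (123, 150, 171), (127, 154, 176), (131, 161, 183), (135, 165, 189), (127, 159, 183), (124, 151, 174), (55, 85, 121), (55, 85, 122)]
130 [(140, 178, 206), (145, 183, 209), (148, 185, 214), (141, 179, 208), (139, 176, 205), (142, 178, 208), (141, 179, 208), (141, 178, 207), (56, 86, 124), (57, 84,
[... 327 characters left out ...]
 220)]
350 [(108, 139, 161), (153, 195, 219), (151, 193, 220), (123, 153, 236), (123, 151, 236), (118, 143, 232), (116, 145, 232), (115, 143, 230), (112, 141, 229), (111, 138, 227)]
420 [(147, 189, 218), (152, 195, 221), (153, 195, 222), (155, 199, 225), (156, 200, 225), (153, 196, 223), (153, 197, 224), (150, 193, 222), (82, 127, 183), (76, 116, 167)]
450 [(147, 189, 218), (149, 192, 220), (154, 197, 223), (153, 194, 222), (152, 194, 222), (154, 194, 224), (148, 193, 221), (149, 193, 221), (79, 124, 179), (77, 118, 170)]
500 [(144, 185, 215), (144, 186, 215), (145, 186, 216), (146, 187, 217), (149, 190, 218), (146, 187, 215), (146, 186, 215), (143, 181, 211), (89, 129, 178), (80, 117, 171)]
```

Emit:
{"method": "carry_out", "body": {
  "rows": [
    [-0.2,0,0.25,0,0],
    [-0.2,0,0.25,0,0],
    [-0.2,0,0,-0.7,0],
    [-0.2,0,0,-1,0],
    [-0.2,0,0,-0.8,0],
    [-0.2,1,0.2,0,0],
    [-0.2,1,0.2,0,0],
    [-0.2,1,0.2,0,0],
    [-0.2,1,0.2,0,0],
    [-0.2,1,0,0,0],
    [-0.2,0,0,0,0],
    [-0.2,0,0,0,0]
  ]
}}

```text
time: 12.8
ee_pos: [0.5723, 0.0707, 0.1236]
eef_rot: [0.657, 0.754, 0.01, 0.013]
ft_force: [0.3, -1.1, -0.4]
width: 0.0523
```

```bash
python3 look.py pics/n.png;  python3 -c "
from h import *
print(towld([[96,224],[60,255],[118,245],[125,250],[110,260]],0,'scene'))"
```

```text
12.8 [0.5723 0.0707 0.1236] toolx yaw-90 7.909999999999997 width 0.052345219006331316 [ 0.3 -1.1 -0.4]
notebook_center 0.59 [ 86.  82. 172. 117.] [[435.0, -22.0], [455.0, -163.0], [544.0, -150.0], [524.0, -9.0]]
notebook_center 0.36 [235. 146. 469. 192.] [[423.0, 226.0], [481.0, -185.0], [642.0, -162.0], [584.0, 249.0]]
cards_center 0.98 [346. 134. 121.  94.] [[454.0, 176.0], [490.0, 80.0], [552.0, 103.0], [516.0, 199.0]]
cards_center 0.45 [505.  72.  13.  30.] [[417.0, 265.0], [420.0, 255.0], [442.0, 263.0], [438.0, 273.0]]
riser 0.83 [236. 145. 471. 186.] [[419.0, 235.0], [480.0, -198.0], [649.0, -174.0], [587.0, 259.0]]
riser 0.61 [ 88.  81. 175. 113.] [[432.0, -26.0], [453.0, -175.0], [547.0, -161.0], [526.0, -13.0]]
pencil_sharpener 0.82 [215.  91.  30.  39.] [[468.0, 22.0], [478.0, 10.0], [497.0, 27.0], [487.0, 39.0]]
TCP in riser mm [128.9  34.6]
[0.6565 0.7541 0.0102 0.0133] toolz [ 0.0335 -0.0022 -0.9994] [ -2.8 -55.9  -5.7 -36.2  -0.3  -0.2  -0.2]
[[0.68462181 0.45330839 0.        ]
 [0.64783679 0.58119278 0.        ]
 [0.58100024 0.43459197 0.        ]
 [0.55428581 0.42625511 0.        ]
 [0.55009341 0.47540193 0.        ]]
```

View pics/n.png

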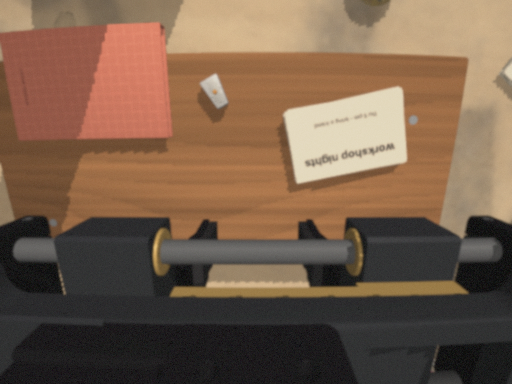

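Emit:
{"method": "carry_out", "body": {
  "rows": [
    [-0.2,1,-0.12,0,0],
    [-0.2,1,-0.12,0,0],
    [-0.2,0.8,-0.1,0,0],
    [-0.2,0,0,0,0],
    [-0.2,0,0,0,-0.85],
    [-0.2,0,0,0,-0.85],
    [-0.2,0,0,0,-0.75],
    [-0.2,0,0,0.6,0],
    [-0.2,0,0,0,0],
    [-0.2,0,0,0,0]
  ]
}}

```text
time: 13.88
ee_pos: [0.5547, 0.1393, 0.1045]
eef_rot: [0.578, 0.816, 0.007, 0.016]
ft_force: [0.0, -0.2, 0.5]
width: 0.0521
```

```bash
python3 look.py pics/o.png
```

```text
13.8833 [0.5547 0.1393 0.1045] toolx yaw-90 19.370000000000005 width 0.05213743426118882 [ 0.  -0.2  0.5]
cards_center 0.85 [489. 126.  47.  81.] [[396.0, 282.0], [429.0, 265.0], [454.0, 315.0], [421.0, 332.0]]
cards_center 0.81 [282. 151. 129.  82.] [[455.0, 177.0], [490.0, 81.0], [550.0, 103.0], [515.0, 199.0]]
riser 0.92 [212. 156. 421. 264.] [[419.0, 234.0], [470.0, -120.0], [660.0, -92.0], [608.0, 261.0]]
pencil_sharpener 0.62 [145.  74.  30.  41.] [[467.0, 25.0], [477.0, 12.0], [498.0, 27.0], [488.0, 40.0]]
TCP in riser mm [121. 105.]
[0.5779 0.8159 0.0069 0.0163] toolz [ 0.0346 -0.0075 -0.9994] [  0.  -53.4  -3.6 -33.9   0.2  -0.1   0.1]
```

Emit:
{"method": "carry_out", "body": {
  "rows": [
    [-0.2,0.57,0,0,-0.15],
    [-0.2,0,0,0,0],
    [-0.2,0,0,0.7,0],
    [-0.2,0,0,0.7,0],
    [-0.2,0,0,0.35,0],
    [-0.2,0,0,0,0],
    [-0.2,0,0,0,0]
  ]
}}

```text
time: 14.72
ee_pos: [0.5512, 0.1622, 0.0541]
eef_rot: [0.57, 0.821, 0.01, 0.018]
ft_force: [-0.1, 0.6, 0.1]
width: 0.0524
```

```bash
python3 look.py pics/p.png
```

```text
14.7167 [0.5512 0.1622 0.0541] toolx yaw-90 20.47 width 0.052350724529227705 [-0.1  0.6  0.1]
notebook_center 0.89 [ 14.  51.  24. 100.] [[465.0, -10.0], [467.0, -26.0], [525.0, -17.0], [522.0, -1.0]]
cards_center 0.64 [251. 151. 170. 107.] [[455.0, 178.0], [489.0, 82.0], [549.0, 103.0], [516.0, 199.0]]
cards_center 0.61 [495. 129.  34.  76.] [[411.0, 273.0], [422.0, 256.0], [462.0, 283.0], [450.0, 300.0]]
riser 0.75 [220. 143. 438. 285.] [[419.0, 235.0], [458.0, -43.0], [620.0, -20.0], [582.0, 257.0]]
pencil_sharpener 0.81 [76. 50. 45. 54.] [[465.0, 28.0], [477.0, 12.0], [499.0, 29.0], [487.0, 44.0]]
TCP in riser mm [120.7 128.2]
[0.5699 0.8214 0.0098 0.0178] toolz [ 0.0404 -0.0042 -0.9992] [  0.  -56.   -4.4 -32.6   0.2  -0.2  -0. ]
```

Emit:
{"method": "carry_out", "body": {
  "rows": [
    [-0.2,-0.13,0,0.15,0],
    [-0.2,0,0,0.13,0],
    [-0.2,0,0,0,0],
    [-0.2,0,-0.19,0,0.25],
    [-0.2,0,-0.19,0,0.25],
    [-0.2,0,-0.19,0,0.25],
    [-0.2,0,-0.19,0,0.25],
    [-0.2,0,-0.19,0,0.25],
    [-0.2,0,0,0,0]
  ]
}}

```text
time: 15.72
ee_pos: [0.5249, 0.1477, 0.046]
eef_rot: [0.62, 0.785, 0.013, 0.019]
ft_force: [-0.2, -0.1, -0.7]
width: 0.0521
```

```bash
python3 look.py pics/q.png
```

```text
15.7167 [0.5249 0.1477 0.046 ] toolx yaw-90 13.39 width 0.052101243456419734 [-0.2 -0.1 -0.7]
notebook_center 0.91 [ 14. 106.  23. 150.] [[437.0, -18.0], [525.0, -19.0], [525.0, -3.0], [437.0, -2.0]]
cards_center 0.82 [498. 129.  28.  66.] [[405.0, 269.0], [413.0, 253.0], [446.0, 271.0], [438.0, 287.0]]
cards_center 0.71 [258. 166. 175. 104.] [[437.0, 179.0], [461.0, 81.0], [524.0, 97.0], [499.0, 195.0]]
riser 0.91 [219. 178. 437. 221.] [[418.0, 235.0], [459.0, -48.0], [570.0, -32.0], [530.0, 250.0]]
riser 0.35 [ 14. 107.  28. 153.] [[435.0, -30.0], [530.0, -31.0], [531.0, -13.0], [435.0, -11.0]]
pencil_sharpener 0.81 [ 70. 125.  48.  48.] [[464.0, 29.0], [476.0, 12.0], [497.0, 27.0], [485.0, 44.0]]
TCP in riser mm [ 92.6 117.4]
[0.6196 0.7846 0.0125 0.0188] toolz [ 0.045  -0.0037 -0.999 ] [  0.1 -53.8  -3.6 -32.8   0.1  -0.2  -0.4]
```

Emit:
{"method": "carry_out", "body": {
  "rows": [
    [-0.2,0,-0.18,0,0.2],
    [-0.2,0,-0.18,0,0.2],
    [-0.2,0,-0.18,0,0.2],
    [-0.2,0,-0.18,0,0.2],
    [-0.2,0,-0.15,0,0.2],
    [-0.2,0,0,0,0]
  ]
}}

```text
time: 16.47
ee_pos: [0.4984, 0.1427, 0.0447]
eef_rot: [0.656, 0.754, 0.014, 0.018]
ft_force: [-0.1, 0.5, -0.0]
width: 0.0525
```

```bash
python3 look.py pics/r.png
```

```text
16.4667 [0.4984 0.1427 0.0447] toolx yaw-90 7.980000000000004 width 0.05251908868730959 [-0.1  0.5 -0. ]
notebook_center 0.73 [ 15. 164.  28. 118.] [[434.0, -15.0], [512.0, -26.0], [514.0, -7.0], [437.0, 4.0]]
cards_center 0.72 [493. 134.  38.  76.] [[390.0, 274.0], [399.0, 253.0], [442.0, 270.0], [433.0, 292.0]]
cards_center 0.58 [257. 168. 179. 112.] [[413.0, 182.0], [428.0, 82.0], [492.0, 91.0], [478.0, 191.0]]
riser 0.87 [216. 209. 414. 156.] [[437.0, 96.0], [454.0, -23.0], [525.0, -13.0], [508.0, 106.0]]
pencil_sharpener 0.69 [ 74. 184.  44.  46.] [[463.0, 30.0], [474.0, 13.0], [495.0, 26.0], [483.0, 43.0]]
TCP in riser mm [ 65.8 116.2]
[0.6559 0.7545 0.014  0.0181] toolz [ 0.0458 -0.0026 -0.9989] [  0.1 -49.7  -2.9 -32.3   0.1  -0.1  -0.3]
```

View pics/r.png

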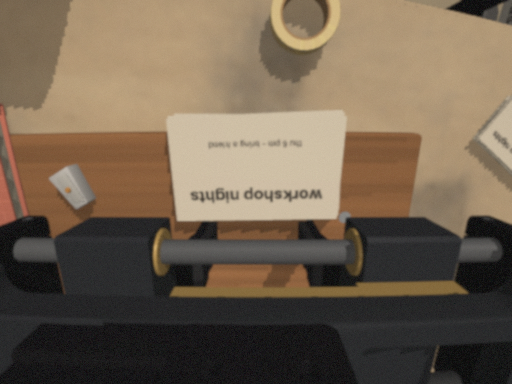

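```bash
python3 ov.py "[[[30,133.5],[150,132.5],[360,132.5],[412,133]],[[172,115],[257,112.5],[340,111.5]],0.056]"
```

```text
edge [[453.8, -8.1, 45.0], [443.4, 69.6, 45.0], [425.3, 196.1, 45.0], [420.6, 228.1, 45.0]] yaw 7.982736855793627 obj x [-9.63728121079754, -10.833096205101473, -11.69658994711201]
```

Emit:
{"method": "carry_out", "body": {
  "rows": [
    [-0.2,0,-0.13,0,0],
    [-0.2,0,-0.12,0,0],
    [-0.2,0,0,0,0]
  ]
}}

```text
time: 16.97
ee_pos: [0.4922, 0.142, 0.0444]
eef_rot: [0.655, 0.755, 0.015, 0.018]
ft_force: [-0.2, -0.3, 0.3]
width: 0.0524
```

Emit:
{"method": "carry_out", "body": {
  "rows": [
    [-0.2,0,0.25,0,0],
    [-0.2,0,0.3,0,0],
    [-0.2,0,0,-0.8,0],
    [-0.2,0,0,-1,0],
    [-0.2,-0.7,0.6,-1,0],
    [-0.2,-0.9,0.7,-1,0],
    [-0.2,-0.9,0.7,-1,0],
    [-0.2,0,0.5,-1,0],
    [-0.2,0,0,0,0],
    [-0.2,0,0,0,0]
  ]
}}

```text
time: 17.8
ee_pos: [0.5912, 0.0803, 0.2264]
eef_rot: [0.655, 0.756, 0.014, 0.018]
ft_force: [0.1, 0.6, -1.6]
width: 0.0521
```

```bash
python3 look.py pics/s.png
```

```text
17.8 [0.5912 0.0803 0.2264] toolx yaw-90 8.180000000000007 width 0.052149339475641064 [ 0.1  0.6 -1.6]
notebook_center 0.63 [131.  74. 125.  83.] [[436.0, -23.0], [456.0, -164.0], [545.0, -151.0], [524.0, -10.0]]
notebook_center 0.62 [231. 131. 355. 158.] [[423.0, 231.0], [481.0, -188.0], [673.0, -162.0], [614.0, 257.0]]
cards_center 0.56 [466.  70.  55.  54.] [[394.0, 288.0], [430.0, 270.0], [457.0, 325.0], [422.0, 343.0]]
cards_center 0.56 [24. 42. 49. 47.] [[438.0, -249.0], [475.0, -261.0], [494.0, -201.0], [457.0, -190.0]]
riser 0.85 [231. 132. 359. 158.] [[418.0, 235.0], [481.0, -197.0], [677.0, -169.0], [615.0, 264.0]]
riser 0.45 [131.  74. 121.  83.] [[433.0, -26.0], [454.0, -173.0], [546.0, -160.0], [525.0, -12.0]]
pencil_sharpener 0.66 [222.  79.  19.  25.] [[467.0, 20.0], [478.0, 10.0], [496.0, 28.0], [485.0, 39.0]]
TCP in riser mm [148.9  41.5]
[0.6546 0.7556 0.0135 0.0177] toolz [ 0.0445 -0.0028 -0.999 ] [ -0.2 -58.8  -3.  -42.    0.1  -0.1   0.1]
```

View pics/s.png

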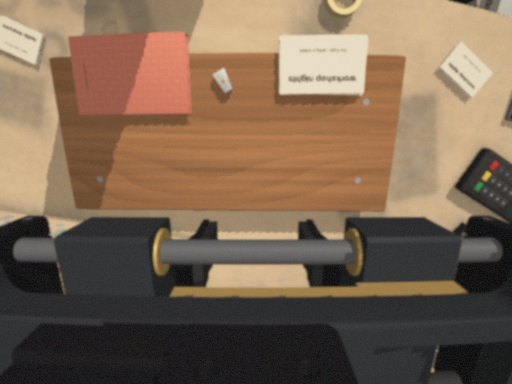

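```bash
python3 ov.py "[[[55,57],[200,52.5],[270,52.5],[400,57]],[[280,36.5],[323,35],[367,36]],0.056]";python3 ov.py "[[[55,57],[200,52.5],[270,52.5],[400,57]],[[71,37],[130,33.5],[188,32]],0.057]"
python3 - <<'E'
from h import *
E=ext('wrist');im=camera('wrist')
m=cv2.inRange(im,(110,150,165),(255,255,255)); m[:, :270]=0;m[:,372:]=0
for c in range(285,365,16): print(c,[int(v) for v in im[28:64:2,c].sum(1)])
for _ in range(1):
    for q in silhouettes('cards_center','wrist'): print(round(q['conf'],2),np.round(q['box']),rect(q['mask'],.056,'wrist',E).round(1).tolist())
    for q in pinpoint('cards_front','wrist')+pinpoint('notebook_front','wrist')+pinpoint('riser_edge','wrist'): print(q['conf'],q['xy'],towld([q['xy']],.0505,'wrist',E).round(4))
for c in (55,62,200,270,380,395): print(c,[int(v) for v in im[44:70:2,c].sum(1)])
E
```

```text
edge [[476.9, -186.0, 45.0], [451.0, -7.6, 45.0], [439.5, 74.3, 45.0], [419.5, 228.7, 45.0]] yaw 7.881509696522369 obj x [-15.833000199773817, -18.19390842106345, -18.519483389320897]
edge [[476.9, -186.0, 45.0], [451.0, -7.6, 45.0], [439.5, 74.3, 45.0], [419.5, 228.7, 45.0]] yaw 7.881509696522369 obj x [-18.361249542296328, -19.743898318315416, -20.127858981518703]
285 [522, 523, 521, 528, 554, 637, 645, 651, 649, 649, 646, 650, 649, 649, 655, 650, 655, 650]
301 [476, 470, 462, 459, 494, 611, 648, 648, 647, 648, 652, 642, 544, 576, 647, 650, 650, 648]
317 [440, 444, 444, 440, 479, 623, 648, 645, 648, 650, 649, 628, 550, 598, 643, 649, 647, 649]
333 [305, 320, 327, 371, 464, 627, 648, 647, 647, 647, 643, 611, 535, 609, 646, 651, 647, 655]
349 [504, 508, 516, 512, 550, 632, 645, 645, 648, 646, 648, 648, 650, 646, 651, 651, 645, 646]
0.93 [323.  69.  88.  58.] [[409.3999938964844, 181.60000610351562], [425.79998779296875, 79.69999694824219], [489.1000061035156, 89.9000015258789], [472.79998779296875, 191.8000030517578]]
0.89 [22. 41. 45. 47.] [[438.20001220703125, -247.39999389648438],
[... 262 characters left out ...]
20001220703125], [419.3999938964844, 342.29998779296875]]
0.82 [16.2, 55.1] [[ 0.4801 -0.2331  0.0505]]
0.78 [475.1, 58.5] [[0.4055 0.3186 0.0505]]
0.59 [320.9, 38.9] [[0.4175 0.1299 0.0505]]
0.73 [125.5, 35.4] [[ 0.4445 -0.0949  0.0505]]
0.64 [222.2, 54.0] [[0.4502 0.0196 0.0505]]
55 [451, 460, 486, 486, 482, 483, 457, 386, 254, 245, 239, 240, 234]
62 [438, 426, 423, 433, 431, 433, 433, 357, 254, 246, 243, 239, 235]
200 [545, 544, 540, 532, 527, 485, 387, 361, 348, 326, 316, 323, 326]
270 [548, 546, 539, 544, 540, 519, 397, 358, 346, 335, 338, 333, 338]
380 [522, 528, 516, 526, 519, 527, 510, 378, 318, 333, 321, 326, 316]
395 [532, 534, 534, 523, 515, 521, 518, 413, 313, 319, 335, 317, 322]
```

```bash
python3 -c "
from bench import *
print(close_job())"
```

```text
the job is handed in; nothing more can be done
None
```

I pushed the notebook and then the cards from behind with two half-open fingers until each hung about 2 cm over the riser's front edge. I then backed the arm off and up, clear of everything, and handed in at about 18 s. No verdict was reported.

| Thing | Last check | Needed |
|---|---|---|
| Notebook overhang | about 19.5 mm | 12 to 28 mm |
| Cards overhang | about 17.5 mm (estimates ran from 17 to 19.5 mm) | 12 to 28 mm |
| Squareness to the edge | both within about 2° | within 10° |
| Sharpener | no shift beyond the 1–2 mm measuring scatter | within 15 mm |

- **First push missed:** the fingers slid over the notebook without moving it. The fingertips turned out to reach about 13 mm less far than the stated 14 mm, so I worked about 17 mm lower after that.
- **Possible rack contact:** lowering behind the notebook, the arm stopped about 8 mm short and tilted slightly. I think a link touched the display rack, though the wrist sensor showed no force. The tilt stayed and had reached about 2.6° by the end, with no visible effect.

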